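# Cap the lab bottles from the stack of caps

## Task

The screw caps have been stacked up after washing. Working down from the top of the stack, take off one cap at a time and set it level and fully down on the open bottle whose collar ring has the same colour (no screwing). Leave the four bottles, the closed amber bottle and the grey beaker standing where they are, and let go of everything at the end.

Things in the scene. Friction and masses are not known exactly. Their poses are not given: they have to be found in the camera images.
- cap_yellow: yellow plastic screw cap, open side down: outer diameter 30 mm, height 26 mm, hollow from below (bore 25 mm, 22 mm deep, top 4 mm thick). At the start at the top of the stack, on the blue cap; the four lie within about 4 mm of one axis. Origin: centre of its lower rim; z up through its top.
- cap_blue: blue plastic screw cap, open side down: outer diameter 42 mm, height 26 mm, hollow from below (bore 36 mm, 22 mm deep, top 4 mm thick). At the start at the second place from the top, on the red cap; the four lie within about 4 mm of one axis. Origin: centre of its lower rim; z up through its top.
- cap_red: red plastic screw cap, open side down: outer diameter 54 mm, height 26 mm, hollow from below (bore 48 mm, 22 mm deep, top 4 mm thick). At the start at the third place from the top, on the green cap; the four lie within about 4 mm of one axis. Origin: centre of its lower rim; z up through its top.
- cap_green: green plastic screw cap, open side down: outer diameter 66 mm, height 26 mm, hollow from below (bore 60 mm, 22 mm deep, top 4 mm thick). At the start at the bottom of the stack, on the bench; the four lie within about 4 mm of one axis. Origin: centre of its lower rim; z up through its top.
- bottle_yellow: open loose clear glass bottle, white label, yellow collar ring (30 mm across) under its neck: body 50 mm across, mouth (dark disc) 85 mm above the bench, neck 19 mm across, 26 mm high above the collar, lip bevelled 3.5 mm inwards. Origin: centre of underside; z up. With its cap fully on (3 mm play all round), the cap's top rests on the mouth and its lower rim is 63 mm above this origin.
- bottle_blue: open loose clear glass bottle, white label, blue collar ring (42 mm across) under its neck: body 56 mm across, mouth (dark disc) 100 mm above the bench, neck 29 mm across, 26 mm high above the collar, lip bevelled 4.5 mm inwards. Origin: centre of underside; z up. With its cap fully on (3 mm play all round), the cap's top rests on the mouth and its lower rim is 78 mm above this origin.
- bottle_red: open loose clear glass bottle, white label, red collar ring (54 mm across) under its neck: body 62 mm across, mouth (dark disc) 110 mm above the bench, neck 41 mm across, 26 mm high above the collar, lip bevelled 5 mm inwards. Origin: centre of underside; z up. With its cap fully on (3 mm play all round), the cap's top rests on the mouth and its lower rim is 88 mm above this origin.
- bottle_green: open loose clear glass bottle, white label, green collar ring (66 mm across) under its neck: body 72 mm across, mouth (dark disc) 95 mm above the bench, neck 53 mm across, 26 mm high above the collar, lip bevelled 5 mm inwards. Origin: centre of underside; z up. With its cap fully on (3 mm play all round), the cap's top rests on the mouth and its lower rim is 73 mm above this origin.
- amber_bottle: closed amber bottle with a black cap, 54 mm across, 125 mm high, loose; not part of the job, leave it. Origin: centre of its underside.
- grey_beaker: empty grey plastic beaker, 62 mm across the rim, 80 mm high, loose; not part of the job, leave it. Origin: centre of its underside.
Things that resemble listed ones, but are neither listed nor needed, are in the scene too. What is meant by the cap_yellow is not green, and is the larger of those in its own colour. Of the things shaped like the cap_red, the red one is meant.

How it is judged:
By the outcome, as a careful person would: the job done as asked, in the order asked, and still so for the second after the job is handed in, with the robot touching nothing.
It also fails if it takes over 115 s, if anything falls off the work surface, if the arm or the gripper's body presses on something with over 40 N, if the wrist force passes 120 N, or if a joint passes its speed limit or range.

## Robot

A 6-joint arm with a two-finger parallel gripper is mounted at the origin on the work surface. World frame = base frame: x ahead of the robot, y to its left, z up, the work surface at z = 0. Lengths are in mm, angles in degrees, forces in N, time in s.
With the tool pointing down it reaches from about 350 to 850 mm from the base axis. Payload 8.1 kg.
Tool frame: the origin (TCP) lies at the very end of the fingers, on their centre line; the grasp point (between the pads) lies 19 mm behind it; z points along the fingers, y is the line along which they close (so a half turn about z gives the same grasp; the last joint's range is limited). The gripper opens to 85 mm and grips with 20 to 120 N. Pads are 22 mm wide; open, the fingers measure 114 mm over their backs; the gripper's body (76 mm by 85 mm) begins 54 mm behind the grasp point. The pads swing forward as they close: fully open they stand 13 mm farther back than shut.
Start: joints at [62.028, 7.471, 85.268, -0, 87.261, -4.893], TCP at [235.177, 551.994, 231.292] pointing down, gripper open.
Joint ranges: [-169.43, 169.43], [-51.17, 129.36], [1.28, 143.12], [-76.62, 256.62], [0, 156.53], [-152.29, 152.29]. Speed limits (degrees/s): [136.94, 136.94, 159.86, 180, 180, 180].

## Interface

Orientations are given as [roll, pitch, yaw] about the fixed x, y, z axes, in that order (R = Rz(yaw) Ry(pitch) Rx(roll)).
In Python, from bench import status, viewer, job gives the robot as it stands.
- The arm moves only by the tool arm_command, never from a script. Its argument "targets" is a list that holds one entry, the list of rows, each a list of 7 numbers: the shift along the world's x, y, z in m, then the turn, a rotation vector about the world's x, y, z in rad, then the opening, from -1 (shut) to 1 (fully open). In form: [[[dx, dy, dz, rx, ry, rz, gripper], ...]]. A call has 1 to 10 rows; each row shifts and turns the commanded pose from where the row before left it; what a row does not reach is not made up. A row lasts 1/8 s, in which the tool goes at most 62.5 mm and 10.7 degrees, less where a joint would pass 70% of its speed; a pose out of reach is approached as far as the arm can. A call with a gripper value outside its range is refused whole. The fingers move at their own pace and stop on an object; "force" is the grip in N (left out, the last holds). Time passes only in rows, so rows that do not move let the fingers close. It gives the time, the measured TCP pose, the force, the opening and the grip force at its end, in the units of the state.
- status.sense(): the state, without advancing time (a new reading comes with each control period).
- viewer.snapshot(name): name is "scene" or "top" or "wrist"; returns the picture (384x512x3 uint8, red, green, blue); there is no depth.
- viewer.camera_model(name): a dict with "vertical_fov" (degrees; the focal length in pixels is half the picture's height over the tangent of half this angle, whatever the lens; pixels are square), "cx", "cy" (the principal point, pixels), "k1" (the pictures are not rectified: a ray, as slopes to the right and down, at radius r is drawn at 1 + k1 r^2 times it, then the intrinsics apply), "xyz" and "attitude" of the camera in the world. Camera axes: x right, y down, z forward; pixel columns grow to the right and rows downward; lengths in mm; the calibration is good to about 2 mm. A picture is of the moment at which its call begins: read the wrist's pose just before it. camera_model takes no time and is no camera call; for the wrist camera it gives the pose at the moment of the call.
- job.hand_in(): hands the job in; it is judged then, once.
The state is a dict: "time": time; "joint_pos": joint angles; "qd": joint speeds; "joint_efforts": joint torques, N m; "tool_pos": TCP position; "tcp_rot": TCP orientation; "ft_force": force on the tool from outside, world axes, zero at the start; "wrist_torque": the same for the moment, N m; "finger_gap": finger opening in mm; "grip_force": force on a finger pad.
Only numpy, scipy, OpenCV 4.12 (cv2) and the standard library are available. Lean on these libraries where they do the work, as an engineer would, in place of code of your own. Each camera call takes 0.05 s, during which the arm holds its last target. There are 200 camera calls.

## Working session

There is one attempt and no reset: what is moved stays moved. The work goes in short steps, Python scripts to look and compute and a tool call to move; the robot and the scene stay as the last step left them, time stands still between calls to the robot, and variables do not carry over. Pictures are saved under pics/ and viewed, at most 14 in all, crops included, and the job is handed in when it is done.

Besides the shell and the picture viewer there is one more tool, called after ">>>" as name([rows], argument=value, ...), one row to a line, values as JSON. arm_command: Moves the arm, as the interface text tells. Its arguments: {"type":"object","properties":{"targets":{"type":"array"},"force":{"type":"number"}},"required":["targets"]}

```bash
ls; mkdir -p pics; python3 - <<'E'
from bench import status, viewer
import cv2
for n in ["scene","top","wrist"]:
    cv2.imwrite(f"pics/{n}0.png",viewer.snapshot(n)[:,:,::-1]); print(n,viewer.camera_model(n))
print(status.sense())
E
```

```text
pics
scene {'vertical_fov': 45.244697104008, 'cx': 254.26510978241475, 'cy': 194.94490717752063, 'k1': -0.07846712568798785, 'xyz': array([932.5559915 ,  97.73572581, 836.62190614]), 'attitude': array([-149.40259844,    0.78002219,  103.319857  ])}
top {'vertical_fov': 55.18744254520816, 'cx': 257.0979319884502, 'cy': 193.46060547029538, 'k1': -0.09978081861776829, 'xyz': array([348.74932361,   1.14210042, 908.73548722]), 'attitude': array([-169.90760437,    0.50327564,  -91.35199689])}
wrist {'vertical_fov': 58.77866282397061, 'cx': 253.4407505389795, 'cy': 189.66504258944448, 'k1': -0.08838015053498796, 'xyz': array([156.01256136, 585.35451682, 372.76475387]), 'attitude': array([1.60927829e+02, 1.05917191e-01, 6.68680634e+01])}
{'time': 0.15, 'joint_pos': array([ 6.20292921e+01,  7.50650254e+00,  8.53134513e+01, -1.19233273e-05,
        8.72610315e+01, -4.89222920e+00]), 'qd': array([ 0.04119957, -0.12459226, -0.17500788,  0.00560263,  0.10672722,
        0.00875501]), 'joint_efforts': array([ 7.88210164e-04, -5.70059967e+01, -5.01161313e+01, -2.18356217e-04,
        9.45795269e-03, -1.29701255e-05]), 'tool_pos': array([234.97460691, 551.63213234, 230.48582813]), 'tcp_rot': array([-1.79919309e+02, -6.89471024e-03,  1.56921517e+02]), 'ft_force': array([ 1.01099813, -1.02089521, -0.61582667]), 'wrist_torque': array([ 0.0154992 , -0.02511648, -0.00408036]), 'grip_force': 0.0, 'finger_gap': 85.56132532368123}
```

View pics/scene0.png

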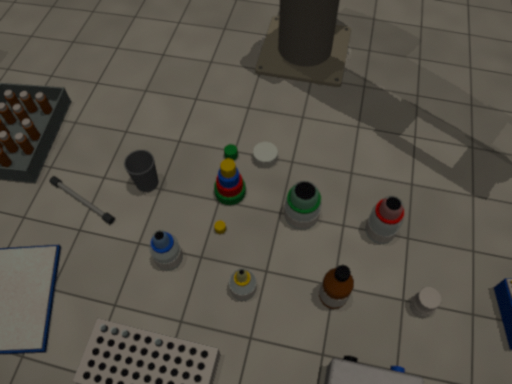

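View pics/top0.png

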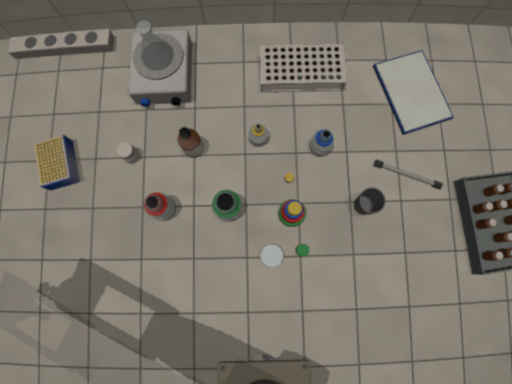

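Scene: stack at about (230,180) in scene and (293,211) in top. Bottle mouths in top: yellow (258,128), blue (326,134), red (153,203), green (226,202). Amber is at (186,134), the beaker at (369,201), and there is a small yellow decoy at (289,178) and a small green one at (302,250).

```bash
cat > h.py <<'E'
import numpy as np, cv2
from scipy.spatial.transform import Rotation as Ro
from bench import status, viewer
def intr(m):
    f=192/np.tan(np.radians(m["vertical_fov"]/2)); return np.array([[f,0,m["cx"]],[0,f,m["cy"]],[0,0,1.]]),np.array([m["k1"],0,0,0.])
def R(m): return Ro.from_euler("xyz",m["attitude"],degrees=True).as_matrix()
def unproj(m,uv,z):
    K,d=intr(m); p=cv2.undistortPoints(np.array([[uv]],float),K,d)[0,0]
    r=R(m)@np.array([p[0],p[1],1]); return m["xyz"]+r*(z-m["xyz"][2])/r[2]
def proj(m,P):
    K,d=intr(m); P=np.atleast_2d(np.array(P,float)); r=R(m).T
    return cv2.projectPoints(P,cv2.Rodrigues(r)[0],-r@m["xyz"],K,d)[0][:,0]
def blob(img,uv,kind,rad=14):
    """centroid and area of the colour component nearest uv"""
    hsv=cv2.cvtColor(img,cv2.COLOR_RGB2HSV); H,S,V=[hsv[:,:,i].astype(int) for i in range(3)]
    M={"yellow":(H>15)&(H<35)&(S>130),"blue":(H>100)&(H<130)&(S>110),"red":((H<8)|(H>172))&(S>140),"green":(H>60)&(H<90)&(S>110),"dark":(V<45)}[kind]
    n,L,st,c=cv2.connectedComponentsWithStats(M.astype(np.uint8))
    best=[i for i in range(1,n) if st[i,4]>12 and np.hypot(*(c[i]-uv))<rad]
    if not best: return None
    i=max(best,key=lambda i:st[i,4]); return c[i],st[i,4]
E
python3 - <<'E'
from h import *
S=cv2.imread("pics/scene0.png")[:,:,::-1];T=cv2.imread("pics/top0.png")[:,:,::-1]
ms,mt=viewer.camera_model("scene"),viewer.camera_model("top")
for n,z,k,us,ut in [("stack",104,"yellow",(228,166),(295,208)),("by",85,"dark",(241,271),(258,127)),("bb",100,"dark",(159,236),(326,133)),("br",110,"dark",(393,203),(152,202)),("bg",95,"dark",(305,190),(225,202)),("amber",125,"dark",(342,272),(184,132)),("beaker",80,"dark",(141,160),(365,205))]:
    for m,I,u in((ms,S,us),(mt,T,ut)):
        b=blob(I,u,k)
        print(n, None if b is None else (b[0].round(1),b[1],unproj(m,b[0],z).round(1)))
E
```

```text
stack (array([227.6, 167.1]), np.int32(245), array([464.3, -76. , 104. ]))
stack (array([294. , 208.3]), np.int32(130), array([456.9, -75.9, 104. ]))
by (array([241.1, 271.5]), np.int32(15), array([657.2,  -1.3,  85. ]))
by None
bb (array([158.9, 235.2]), np.int32(58), array([ 629.6, -158.7,  100. ]))
bb (array([326. , 133.7]), np.int32(24), array([ 629.2, -157.8,  100. ]))
br (array([393. , 203.1]), np.int32(155), array([477.4, 239. , 110. ]))
br (array([151.7, 201.6]), np.int32(84), array([478.6, 239.6, 110. ]))
bg (array([304.7, 190.5]), np.int32(303), array([477.5,  77. ,  95. ]))
bg (array([224.7, 201.4]), np.int32(210), array([477.5,  78.1,  95. ]))
amber (array([341. , 273.6]), np.int32(243), array([639. , 163.9, 125. ]))
amber (array([184.9, 132.6]), np.int32(87), array([631.6, 163.9, 125. ]))
beaker (array([142. , 170.5]), np.int32(964), array([ 494.2, -245.9,   80. ]))
beaker (array([374.6, 198.8]), np.int32(249), array([ 477.1, -265.4,   80. ]))
```

>>> arm_command([
  [[0.02,-0.055,0,0,0,0.04,1],[0.02,-0.055,0,0,0,0.04,1],[0.02,-0.055,0,0,0,0.04,1],[0.02,-0.055,0,0,0,0.04,1],[0.02,-0.055,0,0,0,0.04,1],[0.02,-0.055,0,0,0,0.04,1],[0.02,-0.055,0,0,0,0.04,1],[0.02,-0.055,0,0,0,0.04,1],[0.02,-0.055,0,0,0,0.04,1],[0.02,-0.055,0,0,0,0.04,1]],
])

```text
time: 1.4
tool_pos: [435.4, 0.1, 231.3]
tcp_rot: [180.0, 0.0, 179.9]
ft_force: [0.4, 1.2, 0.0]
finger_gap: 85.9
grip_force: 0.0
```

>>> arm_command([
  [[0.01,-0.04,0,0,0,0.003,1],[0.01,-0.038,0,0,0,0,1],[0,0,0,0,0,0,1],[0,0,0,0,0,0,1],[0,0,0,0,0,0,1]],
])

```text
time: 2.02
tool_pos: [455.0, -75.0, 231.2]
tcp_rot: [180.0, -0.0, -179.9]
ft_force: [-0.3, -0.1, 0.0]
finger_gap: 85.3
grip_force: 0.0
```

```bash
cat > snap.py <<'E'
import sys
from h import *
m=viewer.camera_model("wrist"); I=viewer.snapshot("wrist"); s=status.sense()
cv2.imwrite(f"pics/{sys.argv[1]}.png",I[:,:,::-1]); np.save(f"pics/{sys.argv[1]}.npy",m,allow_pickle=True)
print(s["time"],s["tool_pos"].round(1),s["tcp_rot"].round(2),m["xyz"].round(1),m["attitude"].round(2),s["finger_gap"],s["ft_force"].round(1))
E
python3 snap.py w1
```

```text
2.075 [455.1 -75.  231.3] [ 179.99    0.   -179.9 ] [369.2 -74.7 373.5] [1.6094e+02 1.0000e-02 9.0030e+01] 85.37998964556662 [ 0.5 -0.3 -0.5]
```

View pics/w1.png

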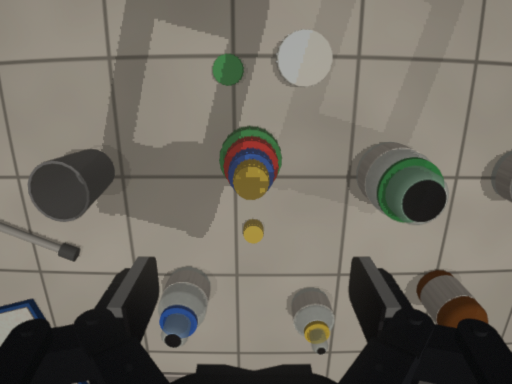

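Wrist view: the stack's yellow top is at (251,180), the green mouth at (424,200), the yellow mouth at (320,350) and the blue mouth at (174,340).

```bash
cat >> h.py <<'E'
from scipy.optimize import minimize
def mask(img,kind):
    hsv=cv2.cvtColor(img,cv2.COLOR_RGB2HSV); H,S,V=[hsv[:,:,i].astype(int) for i in range(3)]
    return {"yellow":(H>15)&(H<35)&(S>120),"blue":(H>100)&(H<130)&(S>110),"red":((H<8)|(H>172))&(S>130),"green":(H>60)&(H<90)&(S>110)}[kind]
def fitcyl(m,img,kind,x0,r,z0,z1):
    """xy of an upright cylinder whose silhouette matches the colour mask best"""
    a=np.linspace(0,2*np.pi,60); c=np.c_[np.cos(a),np.sin(a)]*r
    def hull(p):
        P=np.vstack([np.c_[c+p,np.full(60,z)] for z in(z0,z1)]); return cv2.convexHull(proj(m,P).astype(np.float32))
    D=mask(img,kind); full=np.zeros(D.shape,np.uint8); cv2.fillConvexPoly(full,cv2.convexHull(hull(x0).astype(np.int32)),1)
    D=(D&(cv2.dilate(full,np.ones((25,25)))>0)).astype(float)
    def cost(p):
        I=np.zeros(D.shape,np.uint8); cv2.fillConvexPoly(I,np.round(hull(p)*16).astype(np.int32),255,cv2.LINE_AA,4)
        return np.abs(I/255.-D).sum()/D.sum()
    r_=minimize(cost,x0,method="Nelder-Mead",options=dict(initial_simplex=np.array(x0)+[[0,0],[5,0],[0,5]],xatol=.05)); return r_.x.round(1),round(r_.fun,3)
def load(n): return np.load(f"pics/{n}.npy",allow_pickle=True).item(),cv2.imread(f"pics/{n}.png")[:,:,::-1]
E
python3 - <<'E'
from h import *
m,I=load("w1")
print(fitcyl(m,I,"yellow",(459,-76),15,78,104))
for n,u,z in[("bg",(424,200),95),("by",(320,350),85),("bb",(174,340),100)]:
    b=blob(I,u,"dark"); print(n,b[0],b[1],unproj(m,b[0],z).round(1))
for n in("top","scene"):
    m=viewer.camera_model(n); print(n,fitcyl(m,cv2.imread(f"pics/{n}0.png")[:,:,::-1],"yellow",(459,-76),15,78,104))
E
```

```text
(array([456.3, -76.8]), np.float64(0.156))
bg [423.72652757 200.56259314] 1342 [475.7  77.7  95. ]
by [320.78571429 350.82142857] 28 [ 6.568e+02 -3.000e-01  8.500e+01]
bb [172.50704225 340.28169014] 142 [ 628. -158.  100.]
top (array([456.5, -76.3]), np.float64(0.451))
scene (array([456.6, -78.8]), np.float64(0.239))
```

>>> arm_command([
  [[0.0015,-0.0015,-0.025,0,0,0,0.2],[0,0,-0.03,0,0,0,0.2],[0,0,-0.03,0,0,0,0.2],[0,0,-0.03,0,0,0,0.2],[0,0,-0.025,0,0,0,0.2],[0,0,-0.011,0,0,0,0.2],[0,0,0,0,0,0,0.2],[0,0,0,0,0,0,0.2]],
], force=30)

```text
time: 3.08
tool_pos: [457.6, -77.6, 81.6]
tcp_rot: [-180.0, 0.1, -180.0]
ft_force: [0.4, -0.4, 1.2]
finger_gap: 51.0
grip_force: 0.0
```

>>> arm_command([
  [[0,0,0,0,0,0,-0.15],[0,0,0,0,0,0,-0.5],[0,0,0,0,0,0,-0.5],[0,0,0,0,0,0,-0.5],[0,0,0,0,0,0,-0.5],[0,0,0,0,0,0,-0.5],[0,0,0,0,0,0,-0.5]],
], force=30)

```text
time: 3.95
tool_pos: [457.5, -77.7, 81.4]
tcp_rot: [-180.0, 0.1, -180.0]
ft_force: [-0.6, 0.6, 6.7]
finger_gap: 28.9
grip_force: 29.6
```

>>> arm_command([
  [[0,0,0.003,0,0,0,-0.5],[0,0,0.01,0,0,0,-0.5],[0,0,0.02,0,0,0,-0.5],[0,0,0.03,0,0,0,-0.5],[0,0,0.03,0,0,0,-0.5],[0,0,0.02,0,0,0,-0.5],[0,0,0,0,0,0,-0.5],[0,0,0,0,0,0,-0.5],[0,0,0,0,0,0,-0.5]],
])

```text
time: 5.08
tool_pos: [455.9, -77.3, 191.9]
tcp_rot: [180.0, -0.1, -180.0]
ft_force: [0.7, 1.0, 0.2]
finger_gap: 29.0
grip_force: 29.6
```

```bash
python3 snap.py w2
```

```text
5.125 [456.  -77.3 192.1] [ 1.7997e+02 -1.2000e-01 -1.7999e+02] [370.4 -76.9 334.4] [ 1.6105e+02 -1.0000e-02  8.9960e+01] 28.4298760609689 [-0.2  0.3 -0.2]
```

View pics/w2.png

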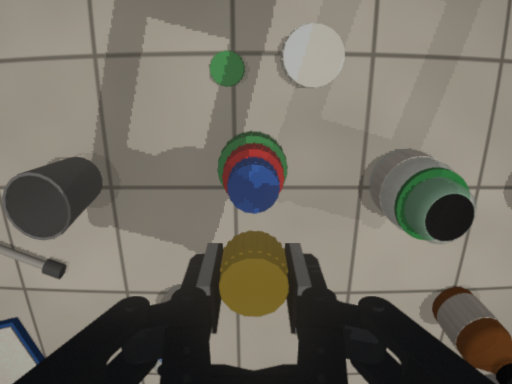

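The yellow cap is held at (254,275), and the blue cap is left on top of the stack at (253,185).

```bash
python3 - <<'E'
from h import *
m,I=load("w2")
print(fitcyl(m,I,"yellow",(456,-77),15,188.6,214.6))
print(fitcyl(m,I,"yellow",(456,-77),15,187.6,213.6))
print(fitcyl(m,I,"blue",(456,-77),21,52,78))
print(unproj(m,blob(I,(450,216),"dark")[0],95))
E
```

```text
(array([454.6, -76.8]), np.float64(0.091))
(array([455.3, -76.9]), np.float64(0.077))
(array([459.8, -77.4]), np.float64(0.161))
[475.53975973  77.69457256  95.        ]
```

>>> arm_command([
  [[0.03,0.015,0,0,0,0,-0.5],[0.03,0.02,0,0,0,0,-0.5],[0.03,0.02,0,0,0,0,-0.5],[0.03,0.02,0,0,0,0,-0.5],[0,0,0,0,0,0,-0.5],[0,0,0,0,0,0,-0.5],[0,0,0,0,0,0,-0.5]],
])

```text
time: 6.0
tool_pos: [576.0, -3.1, 193.1]
tcp_rot: [-180.0, -0.0, 180.0]
ft_force: [0.2, -0.3, 0.9]
finger_gap: 28.7
grip_force: 29.7
```

```bash
python3 snap.py w3
```

```text
6.05 [576.1  -3.1 193.3] [-1.7999e+02 -1.0000e-02  1.7997e+02] [490.3  -2.5 335.4] [1.6097e+02 4.0000e-02 8.9920e+01] 28.91488345869438 [-0.8 -0.5 -0.1]
```

View pics/w3.png

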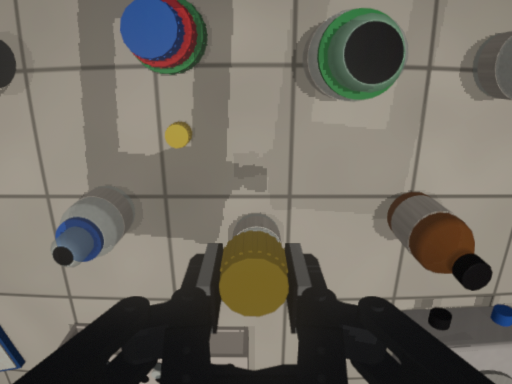

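>>> arm_command([
  [[0.03,-0.03,0,0,0,0,-0.5],[0.034,-0.037,0,0,0,0,-0.5],[0,0,0,0,0,0,-0.5],[0,0,0,0,0,0,-0.5],[0,0,0,0,0,0,-0.5]],
])

```text
time: 6.68
tool_pos: [640.2, -68.8, 193.7]
tcp_rot: [180.0, 0.0, -180.0]
ft_force: [0.0, 0.0, 0.6]
finger_gap: 28.7
grip_force: 29.7
```

```bash
python3 snap.py w4; python3 - <<'E'
from h import *
m,I=load("w4")
print(fitcyl(m,I,"yellow",(640,-70),15,189.6,215.6))
for n,P in [("by",(657,-.5,85)),("bb",(628,-158,100))]:
    u=proj(m,P)[0]; b=blob(I,u,"dark",20); print(n,u,b,unproj(m,b[0],P[2]) if b else 0)
    x,y=u; 
cv2.imwrite("pics/w4c.png",cv2.resize(I[100:384,100:480,::-1],None,fx=2,fy=2))
E
```

```text
6.725 [640.2 -68.8 193.8] [ 1.8000e+02  3.0000e-02 -1.7994e+02] [554.3 -68.4 336. ] [1.6091e+02 2.0000e-02 8.9990e+01] 29.023468292693767 [-0.   1.4 -0.2]
(array([639.1, -68.5]), np.float64(0.078))
by [338.59168668 208.39528631] None 0
bb [131.44812385 179.41006847] (array([131.88857143, 179.57428571]), np.int32(350)) [ 628.12688876 -157.68390664  100.        ]
```

View pics/w4c.png

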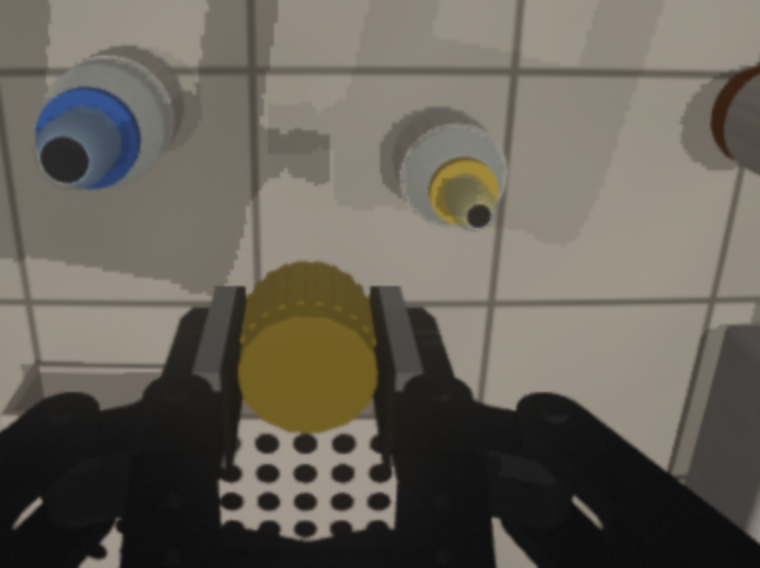

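The yellow mouth is at crop (479,216), i.e. (339.5,208), matching the estimate (657, 0.2). The cap is held level.

>>> arm_command([
  [[0.01,0.03,0,0,0,0,-0.5],[0.008,0.0385,0,0,0,0,-0.5],[0,0,-0.03,0,0,0,-0.5],[0,0,-0.03,0,0,0,-0.5],[0,0,-0.03,0,0,0,-0.5],[0,0,-0.006,0,0,0,-0.5],[0,0,0,0,0,0,-0.5],[0,0,0,0,0,0,-0.5],[0,0,0,0,0,0,-0.5]],
])

```text
time: 7.85
tool_pos: [659.7, -1.1, 99.0]
tcp_rot: [-180.0, 0.1, -180.0]
ft_force: [-0.0, 1.0, 0.3]
finger_gap: 29.1
grip_force: 29.7
```

>>> arm_command([
  [[-0.0015,0.001,-0.006,0,0,0,-0.5],[0,0,-0.004,0,0,0,-0.5],[0,0,-0.004,0,0,0,-0.5],[0,0,-0.004,0,0,0,-0.5],[0,0,0,0,0,0,-0.5],[0,0,0,0,0,0,-0.5]],
])

```text
time: 8.6
tool_pos: [657.3, -0.0, 79.4]
tcp_rot: [180.0, 0.0, -180.0]
ft_force: [0.5, -0.5, -0.7]
finger_gap: 28.7
grip_force: 29.7
```

>>> arm_command([
  [[0,0,-0.004,0,0,0,-0.5],[0,0,-0.004,0,0,0,-0.5],[0,0,-0.003,0,0,0,-0.5],[0,0,0,0,0,0,-0.5],[0,0,0,0,0,0,-0.5]],
])

```text
time: 9.22
tool_pos: [657.2, -0.0, 68.3]
tcp_rot: [-180.0, 0.0, -180.0]
ft_force: [0.5, 0.5, 0.3]
finger_gap: 28.9
grip_force: 29.7
```

>>> arm_command([
  [[0,0,-0.0015,0,0,0,-0.5],[0,0,-0.0005,0,0,0,-0.5],[0,0,0,0,0,0,-0.5],[0,0,0,0,0,0,-0.5]],
])

```text
time: 9.72
tool_pos: [657.4, -0.0, 66.6]
tcp_rot: [-180.0, 0.0, -180.0]
ft_force: [-0.2, 0.8, 2.0]
finger_gap: 28.8
grip_force: 29.9
```

>>> arm_command([
  [[0,0,0,0,0,0,-0.25],[0,0,0,0,0,0,-0.1],[0,0,0,0,0,0,0.1],[0,0,0,0,0,0,0.2],[0,0,0,0,0,0,0.2],[0,0,0.01,0,0,0,0.2],[0,0,0.03,0,0,0,0.2],[0,0,0.04,0,0,0,0.2],[0,0,0.05,0,0,0,0.2]],
])

```text
time: 10.85
tool_pos: [656.5, 0.0, 197.2]
tcp_rot: [180.0, -0.1, -180.0]
ft_force: [-0.5, 0.3, 0.4]
finger_gap: 51.2
grip_force: 0.0
```

>>> arm_command([
  [[-0.04,-0.015,0,0,0,0,0.5],[-0.045,-0.017,0,0,0,0,0.5],[-0.045,-0.017,0,0,0,0,0.5],[-0.04,-0.015,0,0,0,0,0.5],[-0.027,-0.013,0,0,0,0,0.5],[0,0,0,0,0,0,0.5],[0,0,0,0,0,0,0.5],[0,0,0,0,0,0,0.5]],
])

```text
time: 11.85
tool_pos: [460.9, -76.7, 196.6]
tcp_rot: [-180.0, 0.0, -180.0]
ft_force: [0.2, 1.0, 0.1]
finger_gap: 64.3
grip_force: 0.0
```

```bash
python3 snap.py w5; python3 - <<'E'
from h import *
m,I=load("w5")
print(fitcyl(m,I,"blue",(459,-77),21,52,78))
mt=viewer.camera_model("top"); T=viewer.snapshot("top"); ms=viewer.camera_model("scene");S=viewer.snapshot("scene")
print(fitcyl(mt,T,"yellow",(657,0),15,63,89),fitcyl(ms,S,"yellow",(657,0),15,63,89),fitcyl(ms,S,"blue",(459,-77),21,52,78))
u=proj(ms,(657,0,75))[0].astype(int); c=S[u[1]-35:u[1]+35,u[0]-45:u[0]+45,::-1]
u=proj(mt,(657,0,75))[0].astype(int); d=T[u[1]-35:u[1]+35,u[0]-45:u[0]+45,::-1]
cv2.imwrite("pics/y5.png",cv2.resize(np.hstack([c,d]),None,fx=4,fy=4,interpolation=cv2.INTER_CUBIC))
E
```

```text
11.9 [460.8 -76.7 196.4] [ 1.7999e+02  1.0000e-02 -1.7995e+02] [375.  -76.3 338.8] [1.609e+02 3.000e-02 8.999e+01] 63.95472479064228 [ 0.2  0.2 -1. ]
(array([459. , -77.1]), np.float64(0.161))
(array([656.6,  -0.7]), np.float64(0.236)) (array([ 6.591e+02, -6.000e-01]), np.float64(0.1)) (array([457.3, -79.5]), np.float64(0.264))
```

View pics/y5.png

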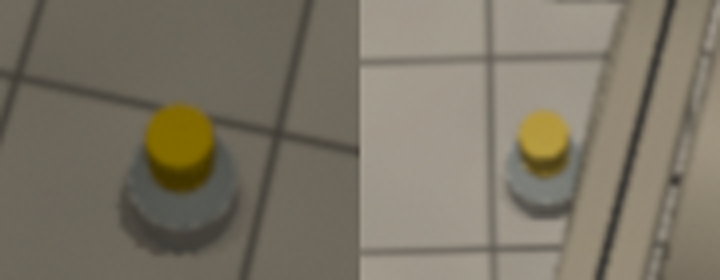

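Yellow is seated, collar just beneath it (cap at (180,145) of the crop). Now blue.

>>> arm_command([
  [[-0.002,-0.0005,-0.025,0,0,0,0.5],[0,0,-0.03,0,0,0,0.5],[0,0,-0.03,0,0,0,0.5],[0,0,-0.03,0,0,0,0.5],[0,0,-0.016,0,0,0,0.5],[0,0,0,0,0,0,0.5],[0,0,0,0,0,0,0.5]],
])

```text
time: 12.88
tool_pos: [459.1, -77.7, 66.5]
tcp_rot: [-180.0, 0.1, -180.0]
ft_force: [0.2, -1.0, -0.2]
finger_gap: 63.8
grip_force: 0.0
```

>>> arm_command([
  [[0,0.0005,-0.006,0,0,0,0.5],[0,0,-0.005,0,0,0,0.3],[0,0,0,0,0,0,0.1],[0,0,0,0,0,0,-0.3],[0,0,0,0,0,0,-0.3],[0,0,0,0,0,0,-0.3],[0,0,0,0,0,0,-0.3],[0,0,0,0,0,0,-0.3]],
], force=30)

```text
time: 13.88
tool_pos: [458.2, -77.0, 54.3]
tcp_rot: [180.0, 0.0, -180.0]
ft_force: [-0.3, 1.2, -0.2]
finger_gap: 40.6
grip_force: 30.3
```

>>> arm_command([
  [[0,0,0.003,0,0,0,-0.3],[0,0,0.01,0,0,0,-0.3],[0,0,0.03,0,0,0,-0.3],[0,0,0.03,0,0,0,-0.3],[0,0,0.03,0,0,0,-0.3],[0,0,0.03,0,0,0,-0.3],[0,0,0.007,0,0,0,-0.3],[0,0,0,0,0,0,-0.3],[0,0,0,0,0,0,-0.3]],
])

```text
time: 15.0
tool_pos: [457.4, -76.8, 192.8]
tcp_rot: [180.0, -0.1, -180.0]
ft_force: [-0.6, 0.5, -0.6]
finger_gap: 40.2
grip_force: 30.3
```

```bash
python3 snap.py w6; python3 - <<'E'
from h import *
m,I=load("w6"); z=status.sense()["tool_pos"]
print(fitcyl(m,I,"blue",z[:2],21,z[2]-2.3,z[2]+23.7), fitcyl(m,I,"red",(458,-77),27,26,52))
E
```

```text
15.05 [457.3 -76.8 192.7] [ 1.7996e+02 -1.4000e-01 -1.7999e+02] [371.9 -76.4 335.2] [ 1.6106e+02 -1.0000e-02  8.9960e+01] 40.45853656098817 [ 0.4  0.6 -0.9]
(array([458. , -76.5]), np.float64(0.087)) (array([458.3, -77.5]), np.float64(0.101))
```

View pics/w6.png

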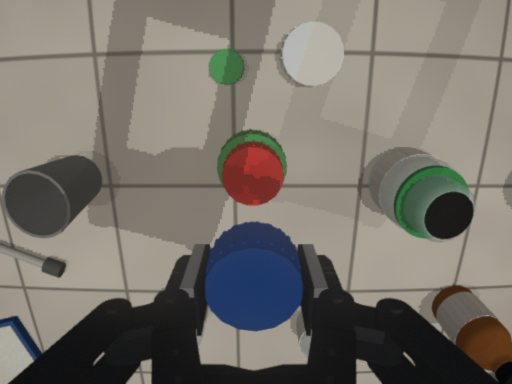

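Blue is held level at (254,280); red on green remains at (252,172).

>>> arm_command([
  [[0.03,-0.015,0,0,0,0,-0.3],[0.045,-0.021,0,0,0,0,-0.3],[0.045,-0.021,0,0,0,0,-0.3],[0.04,-0.019,0,0,0,0,-0.3],[0.01,-0.005,-0.025,0,0,0,-0.3],[0,0,-0.03,0,0,0,-0.3],[0,0,-0.02,0,0,0,-0.3],[0,0,0,0,0,0,-0.3],[0,0,0,0,0,0,-0.3],[0,0,0,0,0,0,-0.3]],
])

```text
time: 16.3
tool_pos: [629.2, -158.3, 121.2]
tcp_rot: [-179.9, 0.2, -180.0]
ft_force: [-0.5, 0.8, 0.4]
finger_gap: 40.4
grip_force: 30.3
```

>>> arm_command([
  [[-0.0012,0,-0.008,0,0,0,-0.3],[0,0,-0.006,0,0,0,-0.3],[0,0,-0.004,0,0,0,-0.3],[0,0,-0.004,0,0,0,-0.3],[0,0,-0.004,0,0,0,-0.3],[0,0,0,0,0,0,-0.3],[0,0,0,0,0,0,-0.3]],
])

```text
time: 17.18
tool_pos: [627.1, -158.0, 93.4]
tcp_rot: [-180.0, 0.0, -180.0]
ft_force: [0.5, -0.4, 0.3]
finger_gap: 40.4
grip_force: 30.3
```

>>> arm_command([
  [[0,0,-0.004,0,0,0,-0.3],[0,0,-0.004,0,0,0,-0.3],[0,0,-0.003,0,0,0,-0.3],[0,0,-0.001,0,0,0,-0.3],[0,0,0,0,0,0,-0.3],[0,0,0,0,0,0,-0.3]],
])

```text
time: 17.92
tool_pos: [627.1, -158.1, 81.5]
tcp_rot: [-180.0, 0.0, -180.0]
ft_force: [1.1, 0.1, -0.8]
finger_gap: 40.2
grip_force: 30.3
```

>>> arm_command([
  [[0,0,-0.001,0,0,0,-0.3],[0,0,-0.0005,0,0,0,-0.3],[0,0,0,0,0,0,-0.3],[0,0,0,0,0,0,-0.3]],
])

```text
time: 18.42
tool_pos: [627.2, -158.1, 80.3]
tcp_rot: [-180.0, 0.0, -180.0]
ft_force: [-0.9, 0.3, 4.8]
finger_gap: 40.0
grip_force: 30.8
```

Contact on the mouth at the expected height; release.

>>> arm_command([
  [[0,0,0,0,0,0,0.05],[0,0,0,0,0,0,0.2],[0,0,0,0,0,0,0.4],[0,0,0,0,0,0,0.5],[0,0,0,0,0,0,0.5],[0,0,0.01,0,0,0,0.5],[0,0,0.03,0,0,0,0.5],[0,0,0.04,0,0,0,0.5],[0,0,0.035,0,0,0,0.5]],
])

```text
time: 19.55
tool_pos: [627.3, -158.1, 197.3]
tcp_rot: [-180.0, 0.1, -180.0]
ft_force: [0.2, -0.5, 0.3]
finger_gap: 64.0
grip_force: 0.0
```

>>> arm_command([
  [[-0.03,0.015,0,0,0,0,0.7],[-0.045,0.021,0,0,0,0,0.7],[-0.045,0.021,0,0,0,0,0.7],[-0.04,0.019,0,0,0,0,0.7],[-0.008,0.005,0,0,0,0,0.7],[0,0,0,0,0,0,0.7],[0,0,0,0,0,0,0.7],[0,0,0,0,0,0,0.7]],
])

```text
time: 20.55
tool_pos: [459.7, -77.4, 194.9]
tcp_rot: [-180.0, -0.0, 180.0]
ft_force: [0.1, 0.0, -0.2]
finger_gap: 72.4
grip_force: 0.0
```

```bash
python3 snap.py w7; python3 - <<'E'
from h import *
m,I=load("w7")
print(fitcyl(m,I,"red",(458,-77),27,26,52))
u=proj(m,(475.7,77.7,95))[0]; b=blob(I,u,"dark",20); print(unproj(m,b[0],95))
mt=viewer.camera_model("top"); T=viewer.snapshot("top"); ms=viewer.camera_model("scene");S=viewer.snapshot("scene")
print(fitcyl(mt,T,"blue",(628,-158),21,78,104),fitcyl(ms,S,"blue",(628,-158),21,78,104))
u=proj(ms,(628,-158,75))[0].astype(int); c=S[u[1]-35:u[1]+35,u[0]-45:u[0]+45,::-1]
u=proj(mt,(628,-158,75))[0].astype(int); d=T[u[1]-35:u[1]+35,u[0]-45:u[0]+45,::-1]
cv2.imwrite("pics/b7.png",cv2.resize(np.hstack([c,d]),None,fx=4,fy=4,interpolation=cv2.INTER_CUBIC))
E
```

```text
20.6 [459.5 -77.4 194.7] [ 1.8e+02 -2.0e-02  1.8e+02] [373.9 -76.9 337.2] [1.6093e+02 3.0000e-02 8.9940e+01] 72.54411549373751 [-0.5 -0.2 -0.5]
(array([458. , -77.6]), np.float64(0.101))
[475.65178913  77.77046707  95.        ]
(array([ 628., -158.]), np.float64(inf)) (array([ 631.3, -157.4]), np.float64(0.094))h.py:34: RuntimeWarning: divide by zero encountered in scalar divide
  return np.abs(I/255.-D).sum()/D.sum()
  np.max(np.abs(fsim[0] - fsim[1:])) <= fatol):
```

View pics/b7.png

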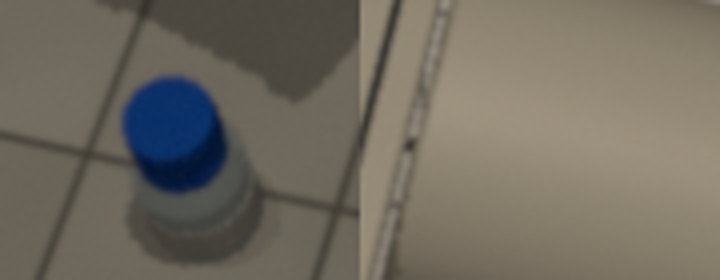

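Blue is seated at crop (172,125), level. Next is red.

>>> arm_command([
  [[-0.0015,0,-0.025,0,0,0,0.7],[0,0,-0.03,0,0,0,0.7],[0,0,-0.03,0,0,0,0.7],[0,0,-0.03,0,0,0,0.7],[0,0,-0.025,0,0,0,0.7],[0,0,-0.015,0,0,0,0.7],[0,0,0,0,0,0,0.7],[0,0,0,0,0,0,0.7]],
])

```text
time: 21.7
tool_pos: [458.3, -77.3, 40.8]
tcp_rot: [-180.0, 0.1, -180.0]
ft_force: [-0.2, 0.6, -0.1]
finger_gap: 72.6
grip_force: 0.0
```

>>> arm_command([
  [[0,0,-0.006,0,0,0,0.7],[0,0,-0.006,0,0,0,0.5],[0,0,0,0,0,0,0.4],[0,0,0,0,0,0,0],[0,0,0,0,0,0,0],[0,0,0,0,0,0,0],[0,0,0,0,0,0,0],[0,0,0,0,0,0,0]],
], force=30)

```text
time: 22.7
tool_pos: [457.6, -77.0, 27.9]
tcp_rot: [-180.0, 0.0, -180.0]
ft_force: [-0.1, -0.6, 0.9]
finger_gap: 53.6
grip_force: 31.6
```

>>> arm_command([
  [[0,0,0.003,0,0,0,0],[0,0,0.01,0,0,0,0],[0,0,0.03,0,0,0,0],[0,0,0.03,0,0,0,0],[0,0,0.03,0,0,0,0],[0,0,0.03,0,0,0,0],[0,0,0.03,0,0,0,0],[0,0,0,0,0,0,0],[0,0,0,0,0,0,0],[0,0,0,0,0,0,0]],
])

```text
time: 23.95
tool_pos: [456.7, -76.8, 189.6]
tcp_rot: [180.0, -0.1, -180.0]
ft_force: [0.3, -0.4, -0.9]
finger_gap: 53.5
grip_force: 31.7
```

```bash
python3 snap.py w8; python3 - <<'E'
from h import *
m,I=load("w8"); z=status.sense()["tool_pos"]
for o in (2.3,3.2): print(fitcyl(m,I,"red",z[:2],27,z[2]-o,z[2]+26-o))
print(fitcyl(m,I,"green",(458,-77),33,0,26))
E
```

```text
24.0 [456.7 -76.8 189.6] [ 1.7997e+02 -1.2000e-01 -1.7999e+02] [371.2 -76.4 332. ] [161.05  -0.    89.96] 53.377180636570195 [-0.5  0.1 -1. ]
(array([456.7, -76.4]), np.float64(0.059))
(array([457.1, -76.4]), np.float64(0.047))
(array([460.9, -78.4]), np.float64(0.222))
```

View pics/w8.png

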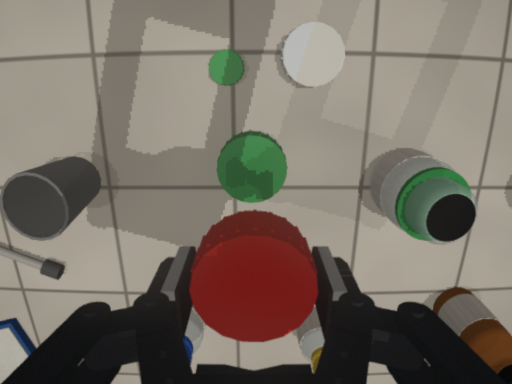

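Red is held level at (254,275); the green cap remains at (252,167).

>>> arm_command([
  [[0,0.03,0,0,0,0,0],[0,0.05,0,0,0,0,0],[0,0.05,0,0,0,0,0],[0,0.05,0,0,0,0,0],[0,0.04,0,0,0,0,0],[0,0,0,0,0,0,0],[0,0,0,0,0,0,0],[0,0,0,0,0,0,0]],
])

```text
time: 25.0
tool_pos: [457.5, 142.0, 190.5]
tcp_rot: [-180.0, -0.0, 179.9]
ft_force: [0.8, 0.3, -0.1]
finger_gap: 53.5
grip_force: 31.7
```

```bash
python3 snap.py w9; python3 - <<'E'
from h import *
m,I=load("w9"); z=status.sense()["tool_pos"]
o=1.9; print(fitcyl(m,I,"red",z[:2],27,z[2]-o,z[2]+26-o))
for P in ((477.4,239.3,110),(475.7,77.7,95)):
    u=proj(m,P)[0]; b=blob(I,u,"dark",20); print(u,b,unproj(m,b[0],P[2]) if b else 0)
E
```

```text
25.05 [457.5 142.  190.6] [-1.7998e+02 -2.0000e-02  1.7992e+02] [371.7 142.6 332.8] [1.6096e+02 5.0000e-02 8.9880e+01] 53.324528326333215 [-0.2 -0.3  0.1]
(array([457.7, 142.4]), np.float64(0.063))
[386.51915362 226.79226918] (array([387.54962647, 225.75667022]), np.int32(937)) [476.57591336 239.96158397 110.        ]
[168.97514553 216.95331841] (array([170.36189402, 216.35400225]), np.int32(1774)) [475.19942683  78.81387054  95.        ]
```

View pics/w9.png

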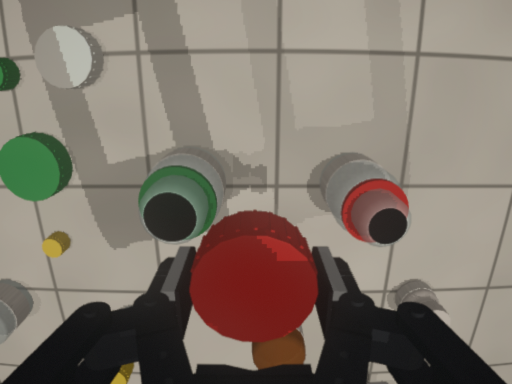

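Red mouth at (387,226) and green mouth at (170,216); the red cap is held level at (254,275).

>>> arm_command([
  [[0.005,0.03,0,0,0,0,0],[0.007,0.037,0,0,0,0,0],[0.007,0.03,0,0,0,0,0],[0,0,-0.02,0,0,0,0],[0,0,-0.025,0,0,0,0],[0,0,-0.02,0,0,0,0],[0,0,0,0,0,0,0],[0,0,0,0,0,0,0],[0,0,0,0,0,0,0]],
])

```text
time: 26.18
tool_pos: [477.3, 239.9, 127.0]
tcp_rot: [180.0, 0.1, 180.0]
ft_force: [0.1, -0.1, -1.0]
finger_gap: 53.7
grip_force: 31.8
```

>>> arm_command([
  [[-0.0003,-0.0005,-0.008,0,0,0,0],[0,0,-0.004,0,0,0,0],[0,0,-0.004,0,0,0,0],[0,0,-0.004,0,0,0,0],[0,0,-0.004,0,0,0,0],[0,0,0,0,0,0,0],[0,0,0,0,0,0,0]],
])

```text
time: 27.05
tool_pos: [476.3, 239.5, 101.9]
tcp_rot: [180.0, 0.0, -180.0]
ft_force: [-0.2, 1.0, 0.7]
finger_gap: 53.7
grip_force: 31.8
```

>>> arm_command([
  [[0,0,-0.004,0,0,0,0],[0,0,-0.004,0,0,0,0],[0,0,-0.002,0,0,0,0],[0,0,-0.001,0,0,0,0],[0,0,0,0,0,0,0],[0,0,0,0,0,0,0]],
])

```text
time: 27.8
tool_pos: [476.3, 239.5, 90.9]
tcp_rot: [180.0, 0.0, -180.0]
ft_force: [-0.2, -0.2, -0.2]
finger_gap: 53.1
grip_force: 31.8
```

>>> arm_command([
  [[0,0,-0.001,0,0,0,0],[0,0,-0.0005,0,0,0,0],[0,0,0,0,0,0,0],[0,0,0,0,0,0,0]],
])

```text
time: 28.3
tool_pos: [476.5, 239.6, 89.9]
tcp_rot: [180.0, 0.0, -180.0]
ft_force: [-1.2, -0.7, 5.8]
finger_gap: 53.5
grip_force: 32.2
```

>>> arm_command([
  [[0,0,0,0,0,0,0.35],[0,0,0,0,0,0,0.5],[0,0,0,0,0,0,0.7],[0,0,0,0,0,0,0.7],[0,0,0,0,0,0,0.7],[0,0,0.01,0,0,0,0.7],[0,0,0.03,0,0,0,0.7],[0,0,0.04,0,0,0,0.7],[0,0,0.03,0,0,0,0.7]],
])

```text
time: 29.42
tool_pos: [476.7, 239.7, 202.0]
tcp_rot: [180.0, 0.1, -180.0]
ft_force: [0.8, 0.2, 0.3]
finger_gap: 72.4
grip_force: 0.0
```

>>> arm_command([
  [[-0.003,-0.04,0,0,0,0,1],[-0.003,-0.05,0,0,0,0,1],[-0.003,-0.05,0,0,0,0,1],[-0.003,-0.05,0,0,0,0,1],[-0.003,-0.05,0,0,0,0,1],[-0.003,-0.05,0,0,0,0,1],[0,-0.027,0,0,0,0,1],[0,0,0,0,0,0,1],[0,0,0,0,0,0,1],[0,0,0,0,0,0,1]],
])

```text
time: 30.68
tool_pos: [458.3, -76.5, 199.5]
tcp_rot: [180.0, 0.0, -179.9]
ft_force: [-0.1, -0.0, -0.3]
finger_gap: 85.3
grip_force: 0.0
```

```bash
python3 snap.py w10; python3 - <<'E'
from h import *
m,I=load("w10")
a=mask
def mk(img,kind):
    H,S,V=cv2.split(cv2.cvtColor(img,cv2.COLOR_RGB2HSV)); return (H>50)&(H<95)&(S>70)
import h; h.mask=mk
print(fitcyl(m,I,"green",(459,-78),33,0,26))
h.mask=a
ms=viewer.camera_model("scene");S=viewer.snapshot("scene");mt=viewer.camera_model("top"); T=viewer.snapshot("top")
print(fitcyl(ms,S,"red",(477,239.5),27,88,114))
u=proj(ms,(477,239,75))[0].astype(int); c=S[u[1]-35:u[1]+35,u[0]-45:u[0]+45,::-1]
u=proj(mt,(477,239,75))[0].astype(int); d=T[u[1]-35:u[1]+35,u[0]-45:u[0]+45,::-1]
cv2.imwrite("pics/r10.png",cv2.resize(np.hstack([c,d]),None,fx=4,fy=4,interpolation=cv2.INTER_CUBIC))
E
```

```text
30.725 [458.3 -76.5 199.4] [ 1.7999e+02  1.0000e-02 -1.7990e+02] [372.5 -76.1 341.7] [1.6092e+02 2.0000e-02 9.0040e+01] 85.1362371113753 [ 1.2 -0.3 -0.1]
(array([457.5, -78.4]), np.float64(0.081))
(array([479.9, 238. ]), np.float64(0.068))
```

View pics/r10.png

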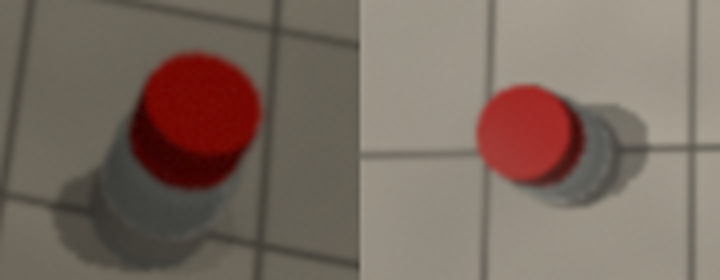

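Red is seated and level in both views (crop (200,105) and (525,135)). Last is green.

>>> arm_command([
  [[-0.0008,-0.0017,-0.03,0,0,0,1],[0,0,-0.035,0,0,0,1],[0,0,-0.035,0,0,0,1],[0,0,-0.035,0,0,0,1],[0,0,-0.03,0,0,0,1],[0,0,-0.015,0,0,0,1],[0,0,0,0,0,0,1],[0,0,0,0,0,0,1],[0,0,0,0,0,0,1]],
])

```text
time: 31.95
tool_pos: [458.6, -79.5, 20.7]
tcp_rot: [-180.0, 0.1, -180.0]
ft_force: [0.0, -0.2, -0.3]
finger_gap: 85.3
grip_force: 0.0
```

>>> arm_command([
  [[-0.0005,0.0005,-0.008,0,0,0,1],[0,0,-0.007,0,0,0,0.8],[0,0,0,0,0,0,0.65],[0,0,0,0,0,0,0.3],[0,0,0,0,0,0,0.3],[0,0,0,0,0,0,0.3],[0,0,0,0,0,0,0.3],[0,0,0,0,0,0,0.3]],
], force=30)

```text
time: 32.95
tool_pos: [456.9, -78.7, 4.3]
tcp_rot: [-180.0, 0.0, -180.0]
ft_force: [-0.3, -0.5, 0.0]
finger_gap: 64.9
grip_force: 33.2
```

>>> arm_command([
  [[0,0,0.003,0,0,0,0.3],[0,0,0.01,0,0,0,0.3],[0,0,0.03,0,0,0,0.3],[0,0,0.04,0,0,0,0.3],[0,0,0.04,0,0,0,0.3],[0,0,0.04,0,0,0,0.3],[0,0,0.02,0,0,0,0.3],[0,0,0,0,0,0,0.3],[0,0,0,0,0,0,0.3],[0,0,0,0,0,0,0.3]],
])

```text
time: 34.2
tool_pos: [456.0, -78.5, 185.8]
tcp_rot: [180.0, -0.1, -180.0]
ft_force: [0.4, 0.5, -0.0]
finger_gap: 65.0
grip_force: 33.4
```

```bash
python3 snap.py w11; python3 - <<'E'
from h import *
import h
m,I=load("w11"); z=status.sense()["tool_pos"]
h.mask=lambda img,k:(lambda c:(c[0]>50)&(c[0]<95)&(c[1]>70))(cv2.split(cv2.cvtColor(img,cv2.COLOR_RGB2HSV)))
for o in(4,5,6): print(o,fitcyl(m,I,"green",z[:2],33,z[2]-o,z[2]+26-o))
u=proj(m,(475.7,77.7,95))[0]; b=blob(I,u,"dark",20); print(u,b,unproj(m,b[0],95))
E
```

```text
34.25 [456.1 -78.5 185.9] [ 1.7996e+02 -1.4000e-01 -1.7999e+02] [370.5 -78.  328.3] [ 1.6107e+02 -1.0000e-02  8.9960e+01] 65.068903293091 [ 0.6  0.2 -1.1]
4 (array([456.9, -78.2]), np.float64(0.051))
5 (array([456.6, -78.1]), np.float64(0.039))
6 (array([457.3, -78.1]), np.float64(0.028))
[454.82622215 220.30020797] (array([454.85157593, 220.1243553 ]), np.int32(1745)) [475.55147092  77.69017527  95.        ]
```

View pics/w11.png

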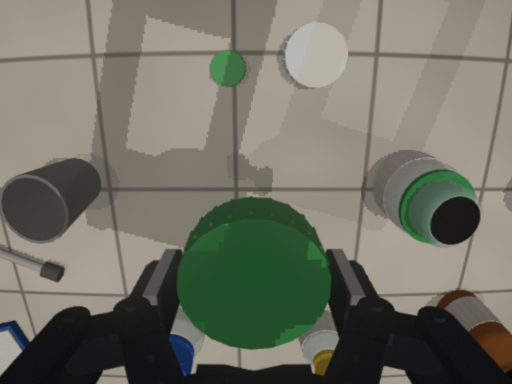

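Green is held level at (254,275), with the green mouth at (455,220).

>>> arm_command([
  [[0.004,0.03,0,0,0,0,0.3],[0.005,0.045,0,0,0,0,0.3],[0.005,0.045,0,0,0,0,0.3],[0.005,0.036,0,0,0,0,0.3],[0,0,-0.025,0,0,0,0.3],[0,0,-0.025,0,0,0,0.3],[0,0,-0.02,0,0,0,0.3],[0,0,0,0,0,0,0.3],[0,0,0,0,0,0,0.3],[0,0,0,0,0,0,0.3]],
])

```text
time: 35.5
tool_pos: [476.7, 77.3, 118.4]
tcp_rot: [180.0, 0.1, -180.0]
ft_force: [-0.2, 0.5, -0.3]
finger_gap: 65.3
grip_force: 33.5
```

>>> arm_command([
  [[-0.001,0,-0.008,0,0,0,0.3],[0,0,-0.005,0,0,0,0.3],[0,0,-0.004,0,0,0,0.3],[0,0,-0.004,0,0,0,0.3],[0,0,-0.004,0,0,0,0.3],[0,0,0,0,0,0,0.3],[0,0,0,0,0,0,0.3]],
])

```text
time: 36.38
tool_pos: [475.0, 77.3, 92.4]
tcp_rot: [-180.0, 0.0, -180.0]
ft_force: [-0.0, 0.0, -0.9]
finger_gap: 65.2
grip_force: 33.5
```

>>> arm_command([
  [[0,0,-0.004,0,0,0,0.3],[0,0,-0.004,0,0,0,0.3],[0,0,-0.004,0,0,0,0.3],[0,0,-0.002,0,0,0,0.3],[0,0,0,0,0,0,0.3],[0,0,0,0,0,0,0.3]],
])

```text
time: 37.12
tool_pos: [475.0, 77.3, 78.4]
tcp_rot: [-180.0, 0.0, -180.0]
ft_force: [-0.1, -0.2, -0.0]
finger_gap: 65.1
grip_force: 33.5
```

>>> arm_command([
  [[0,0,-0.001,0,0,0,0.3],[0,0,-0.0005,0,0,0,0.3],[0,0,0,0,0,0,0.3],[0,0,0,0,0,0,0.3]],
])

```text
time: 37.62
tool_pos: [475.1, 77.3, 77.1]
tcp_rot: [180.0, 0.0, -180.0]
ft_force: [-1.6, -1.0, 4.2]
finger_gap: 65.1
grip_force: 33.8
```

Seated; release, lift and move clear.

>>> arm_command([
  [[0,0,0,0,0,0,0.6],[0,0,0,0,0,0,0.8],[0,0,0,0,0,0,1],[0,0,0,0,0,0,1],[0,0,0,0,0,0,1],[0,0,0.01,0,0,0,1],[0,0,0.03,0,0,0,1],[0,0,0.04,0,0,0,1],[0,0,0.045,0,0,0,1]],
])

```text
time: 38.75
tool_pos: [474.5, 77.3, 203.3]
tcp_rot: [-180.0, -0.0, -180.0]
ft_force: [1.2, 0.2, -0.8]
finger_gap: 85.7
grip_force: 0.0
```

>>> arm_command([
  [[-0.025,-0.03,0.01,0,0,0,1],[-0.025,-0.03,0.01,0,0,0,1],[-0.025,-0.03,0.01,0,0,0,1],[0,0,0,0,0,0,1],[0,0,0,0,0,0,1],[0,0,0,0,0,0,1],[0,0,0,0,0,0,1],[0,0,0,0,0,0,1]],
])

```text
time: 39.75
tool_pos: [399.9, -12.3, 231.5]
tcp_rot: [180.0, -0.0, -179.9]
ft_force: [0.5, 0.5, 0.4]
finger_gap: 85.4
grip_force: 0.0
```

```bash
python3 - <<'E'
from h import *
S=viewer.snapshot("scene"); W=viewer.snapshot("wrist"); print(status.sense()["grip_force"],status.sense()["time"])
cv2.imwrite("pics/end.png",cv2.resize(np.vstack([S[120:320,60:460],W[90:290,60:460]])[:,:,::-1],None,fx=1.45,fy=1.45,interpolation=cv2.INTER_CUBIC))
E
```

```text
0.0 39.85
```

View pics/end.png

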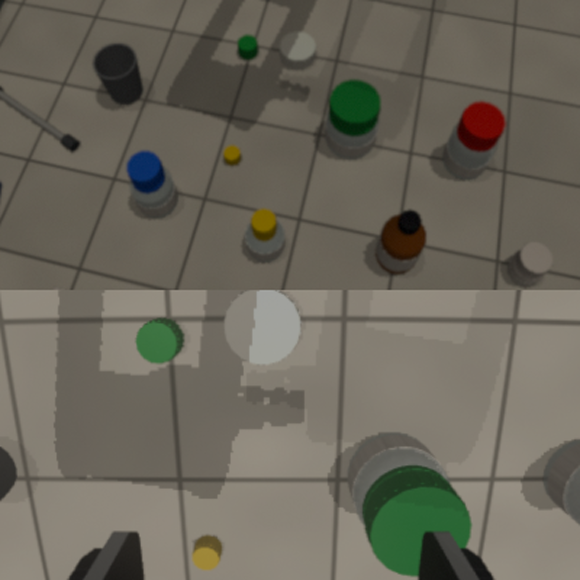

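All four caps sit level on their bottles (green at (355,105), red (480,125), blue (147,170), yellow (263,222)). The amber bottle and beaker have not moved, and the gripper is empty.

```bash
python3 -c "
from bench import job; print(job.hand_in())"
```

```text
the job is handed in; nothing more can be done
None
```

All four caps are on their matching bottles, placed in order from the top of the stack (yellow, blue, red, green). They looked level and fully down in the last picture. The gripper is open and clear of everything, and the job was handed in at about 40 s; no verdict came back.

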